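# Take the left-hand nut off the polisher

## Task

Take the brass nut off the bench polisher so that its pad can be changed, and set it upright in the steel parts dish. The nut has a reverse (left-hand) thread, so it unscrews clockwise as seen from above; feel when it comes free and do not force it: keep every pull, push and side load on it below about 25 newtons. Leave everything else where it is.

Things in the scene. Friction and masses are not known exactly. Their poses are not given: they have to be found in the camera images.
- polisher: Upright bench polisher fixed on the table: green round housing 92 mm across on a dark foot 124 mm across, with a yellow-topped pad 116 mm across (top 84 mm above the table) and a steel flange 60 mm across (top at 90 mm). Origin: centre of its underside, on the vertical spindle axis; z up, x points away from the side with the red switch. Its spindle is locked.
- thread (a point): Point on the spindle axis, 95 mm above the table, inside the nut. Coarse two-start LEFT-HAND thread, lead 14 mm a turn: CLOCKWISE seen from above the nut loosens and rises; anticlockwise runs into a hard stop. A sprung washer (50 mm across) under the nut pushes it up with 6 to 10 N, for at most 9 mm of rise, so it turns under load (about 0.05 to 0.2 N m).
- nut: Brass nut on the spindle, 0.11 to 0.2 kg: knurled round skirt 52 mm across, 24 mm high, with a groove round it, topped by a grip bar (see nut_bar). Origin: centre of its underside, on its axis, at the start 94 to 98 mm above the table; x along the bar, y across it, z up. Side play on the spindle 1.5 mm. It must rise 20 mm to be clear of the spindle.
- nut_bar (a point): Middle of the nut's straight grip bar, 36 mm above the nut's underside; the bar is 46 mm long (x), 14 mm wide (y) and spans 24 to 46 mm above the underside. How far the nut is screwed on is different each time and cannot be seen: it comes free after 50 to 140 degrees of clockwise turning, so often a second grasp is needed. The grip looks the same after half a turn.
- nut_base (a point): Centre of the nut's underside. How it feels: while the thread holds, an upward pull is resisted after 0 to 2 mm of play; once free the nut lifts with no resistance and the washer even helps it up for some mm. After it has come free, it must be lifted before it is turned on: only about 15 degrees more and it strikes a hard stop.
- dish: Round steel parts dish fixed on the table, 112 mm across the rim, 18 mm high, with a flat round floor about 88 mm across, 4 mm above the table. Origin: centre of its underside.
- lacquer_tin: Bystander, to be left alone: red and black round tin with a metal lid, 73 mm across, 78 mm tall. Origin: centre of its underside.
- jar_cinnabar: Bystander, to be left alone: glass jar with black lid and red contents, 48 mm across, 62 mm tall. Origin: centre of its underside.
- jar_ochre: Bystander, to be left alone: glass jar with white lid and ochre contents, 42 mm across, 54 mm tall. Origin: centre of its underside.
- jar_indigo: Bystander, to be left alone: glass jar with red lid and blue contents, 52 mm across, 70 mm tall. Origin: centre of its underside.
- sand_block: Bystander, to be left alone: grey sanding block, 48x74x28 mm. Origin: centre of its underside.
There are look-alikes about, which are no part of the job. Leave any turquoise look-alike of the nut alone.

How it is judged:
On the way:
1. the nut is unscrewed and lifted clear of the spindle, still upright above it (z of nut in the frame of polisher above 0.116 m and horizontal distance between nut and polisher below 0.04 m and angle between nut's own z axis and vertical below 0.4 rad), for 0.05 s.
At the end, for the whole second after the job is handed in: The nut stands upright (within 7 degrees), underside down, on the floor of the dish, its axis within 25 mm of the dish's centre, at rest and released (horizontal distance between nut and dish below 0.025 m and z of nut in the frame of dish between 0 and 0.009 m and angle between nut's own z axis and vertical below 0.12 rad and linear speed of nut below 0.02 m/s and contact force between the fingers and nut below 0.2 N); the robot touches nothing.
It fails at once if the thread is forced: the contact forces of spindle thread and washer on the nut, which the spring alone brings to about 16 N, together exceed 45 N (some 28 N from the hand) (contact force between nut and polisher above 45 N).
It fails at once if a bystander is moved by more than 20 mm (distance of any of lacquer_tin, jar_cinnabar, jar_ochre, jar_indigo, sand_block from where it was at the start of the episode above 0.02 m).
It also fails if it takes over 64 s, if anything falls off the work surface, if the arm or the gripper's body presses on something with over 40 N, if the wrist force passes 120 N, or if a joint passes its speed limit or range.

## Robot

A 6-joint arm with a two-finger parallel gripper is mounted at the origin on a cart in front of the work surface, level with it; the furniture and walls round the work are solid. World frame = base frame: x ahead of the robot, y to its left, z up, the work surface at z = 0. Lengths are in m, angles in rad, forces in N, time in s.
With the tool pointing down it reaches from about 0.35 to 0.925 m from the base axis. Payload 6.4 kg.
Tool frame: the origin (TCP) lies midway between the tips of the shut fingers; the grasp point (between the pads) lies bot.pinch_z behind it (bot.pinch_z is the distance from the TCP to the grasp point, in m); y points along the fingers, z is the direction in which the jaws open and shut, and the axes are right-handed (so a half turn about y gives the same grasp; the last joint's range is limited). The gripper opens to 94 mm and grips with 3 to 60 N. Pads are 16 mm wide; open, the fingers measure 119 mm over their backs; the gripper's body (75 mm by 177 mm) begins 78 mm behind the grasp point.
Start: joints at [0.99, 0.245, 1.558, -0, 1.339, -0.174], TCP at [0.257, 0.597, 0.205] pointing down, gripper open.
Joint ranges: [-3.13, 3.13], [-1.02, 2.26], [0.13, 2.54], [-0.95, 4.09], [0.21, 2.88], [-2.74, 2.74]. Speed limits (rad/s): [2.57, 2.57, 3.14, 3.14, 3.14, 3.14].

## Interface

Orientations are given as a unit quaternion [x, y, z, w].
In Python, from cell import bot, eyes, spotter gives the robot as it stands.
- The arm moves only by the tool drive_tool, never from a script. Its argument "rows" is a list of rows, each an object of numbers: "ax", "ay", "az": the turn, a rotation vector about the world's x, y, z in rad; "x", "y", "z": the shift along the world's x, y, z in cm; "jaw": the gripper's target within -1 to 1 (shut at 1, half-way at 0, fully open at -1). A call has 1 to 20 rows; each row shifts and turns the commanded pose from where the row before left it; what a row does not reach is not made up. A row lasts 1/12 s, in which the tool goes at most 41.7 mm and 7.16 degrees, less where a joint would pass 70% of its speed; a pose out of reach is approached as far as the arm can. A call with a gripper value outside its range is refused whole. The fingers move at their own pace and stop on an object; "squeeze" is the grip in N (left out, the last holds). Time passes only in rows, so rows that do not move let the fingers close. It gives the time, the measured TCP pose, the force and the opening at its end, in the units of the state.
- bot.sense(): the state, without advancing time (a new reading comes with each control period).
- eyes.read_camera(name): name is "side" or "top" or "wrist"; returns the picture (384x512x3 uint8, blue, green, red); there is no depth.
- eyes.camera_info(name): a dict with "K" (3x3 intrinsics, pixels), "extrinsics" (4x4, takes a point from camera to world coordinates); the wrist camera has in their place "T_tool_cam" (4x4, takes a point from camera to tool coordinates, whose origin is the TCP and whose axes are the tool frame's). Camera axes: x right, y down, z forward; pixel columns grow to the right and rows downward; lengths in m; the calibration is good to about 2 mm. A picture is of the moment at which its call begins: read the wrist's pose just before it. camera_info takes no time and is no camera call.
- bot.hand_in(): hands the job in, once; it reports no verdict.
Trained networks look in the newest picture that a camera, given by its name, has taken for a name from the list of things; names that differ only in an ending like _2 or _b are one class to them, and where a whole thing is asked for, a point or a joint stands for the part that bears it (a point fixed in the world has none). Each returns a list of dicts, best first, with "confidence" (0 to 1); they miss things now and then, are a little off and sometimes report something else, mostly with a low value. They report only what shows in the picture. A call takes as long as a camera call. They do not tell look-alikes from the thing itself.
- spotter.look_for(camera, thing): "bbox" ([centre column, centre row, width, height] in pixels, round what is visible of it).
- spotter.outline_of(camera, thing): "region" (384x512 bool, what is visible of it) and "bbox" ([centre column, centre row, width, height] in pixels, round what is visible of it).
- spotter.mark_of(camera, thing): "at" ([column, row] in pixels: a listed point, or the origin of a listed thing).
The state is a dict: "t": time; "q": joint angles; "joint_velocities": joint speeds; "effort": joint torques, N m; "tool_pos": TCP position; "eef_rot": TCP orientation; "ft_force": force on the tool from outside, world axes, zero at the start; "ft_torque": the same for the moment, N m; "width": finger opening in m.
Only numpy, scipy, OpenCV 4.12 (cv2) and the standard library are available. Lean on these libraries where they do the work, as an engineer would, in place of code of your own. Each camera call takes 0.05 s, during which the arm holds its last target.

## Working session

There is one attempt and no reset: what is moved stays moved. The work goes in short steps, Python scripts to look and compute and a tool call to move; the robot and the scene stay as the last step left them, time stands still between calls to the robot, and variables do not carry over. Pictures are saved under pics/ and viewed, and the job is handed in when it is done.

Besides the shell and the picture viewer there is one more tool, called as name([rows], argument=value, ...), one row to a line, values as JSON. drive_tool: Moves the arm, as the interface text tells. Its arguments: {"type":"object","properties":{"rows":{"type":"array"},"squeeze":{"type":"number"}},"required":["rows"]}

```bash
ls; mkdir -p pics; cat > h.py <<'E'
import numpy as np, cv2
from cell import bot, eyes, spotter
def ray(cam,px):
    i=eyes.camera_info(cam);K=np.array(i["K"]);E=np.array(i["extrinsics"])
    d=E[:3,:3]@np.linalg.inv(K)@np.array([px[0],px[1],1.]);return E[:3,3],d
def at_z(cam,px,z):
    o,d=ray(cam,px);return o+d*(z-o[2])/d[2]
def proj(cam,p):
    i=eyes.camera_info(cam);K=np.array(i["K"]);E=np.array(i["extrinsics"])
    c=E[:3,:3].T@(np.array(p)-E[:3,3]);u=K@c;return u[:2]/u[2]
E
python3 - <<'E'
from h import *
s=bot.sense();print(s,bot.pinch_z)
for c in("top","side"):
    im=eyes.read_camera(c);cv2.imwrite(f"pics/{c}0.png",im)
    i=eyes.camera_info(c);print(c,i)
    for n in("nut","dish","polisher"):
        print(n,[(d["bbox"],round(d["confidence"],2)) for d in spotter.look_for(c,n)])
    print("bar",spotter.mark_of(c,"nut_bar"), spotter.mark_of(c,"dish"))
E
```

```text
pics
{'t': 0.0, 'q': array([ 9.89901549e-01,  2.45787711e-01,  1.55897673e+00,  2.16801813e-06,
        1.33871200e+00, -1.74067436e-01]), 'joint_velocities': array([-2.03623353e-03, -1.75653582e-04,  1.47147754e-03,  2.25935673e-04,
       -1.17961396e-03, -5.91999217e-05]), 'effort': array([-7.70927181e-04, -4.15827119e+01, -3.14608383e+01,  6.84393779e-02,
        3.31886695e-02, -1.48280765e-04]), 'tool_pos': array([0.25684901, 0.59645729, 0.20438227]), 'eef_rot': array([ 0.69314664, -0.14309161,  0.14259926, -0.69190893]), 'ft_force': array([ 0.26644055, -0.11155444, -0.48749841]), 'ft_torque': array([ 0.01562579, -0.02173714,  0.00623412]), 'width': 0.09434029426484847} 0.0188
top {'K': array([[472.29185178,   0.        , 260.92291228],
       [  0.        , 472.29185178, 196.29704589],
       [  0.        ,   0.        ,   1.        ]]), 'extrinsics': array([[-0.03166027, -0.97340201,  0.2269056 ,  0.3404567 ],
       [-0.99949678,  0.03038948, -0.00909259,  0.10673512],
       [ 0.0019552 , -0.22707929, -0.97387431,  1.22958746],
       [ 0.        ,  0.        ,  0.        ,
[... 914 characters left out ...]
   [ 4.77850705e-05, -8.24335523e-01, -5.66101531e-01,
         6.95601305e-01],
       [ 0.00000000e+00,  0.00000000e+00,  0.00000000e+00,
         1.00000000e+00]])}
nut [([244.4, 168.9, 23.0, 22.3], 0.89), ([197.7, 201.1, 19.7, 27.2], 0.78), ([259.8, 227.1, 23.8, 24.9], 0.66), ([187.7, 223.8, 18.8, 15.7], 0.64), ([337.1, 242.7, 20.2, 24.5], 0.25)]
dish [([254.4, 289.4, 53.4, 39.6], 0.56), ([244.3, 170.8, 19.7, 23.3], 0.37)]
polisher [([246.8, 192.8, 42.7, 44.6], 0.8)]
bar [{'at': [194.2, 192.5], 'confidence': 0.88}, {'at': [244.1, 161.6], 'confidence': 0.8}, {'at': [257.4, 224.1], 'confidence': 0.78}, {'at': [188.0, 220.3], 'confidence': 0.69}] [{'at': [253.4, 290.1], 'confidence': 0.65}]
```

```bash
python3 - <<'E'
import cv2
a=cv2.imread("pics/top0.png");b=cv2.imread("pics/side0.png")
cv2.imwrite("pics/t1.png",cv2.resize(a[130:330,140:400],None,fx=3,fy=3,interpolation=2))
cv2.imwrite("pics/s1.png",cv2.resize(b[130:330,140:400],None,fx=3,fy=3,interpolation=2))
E
```

```text
(no output)
```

View pics/t1.png

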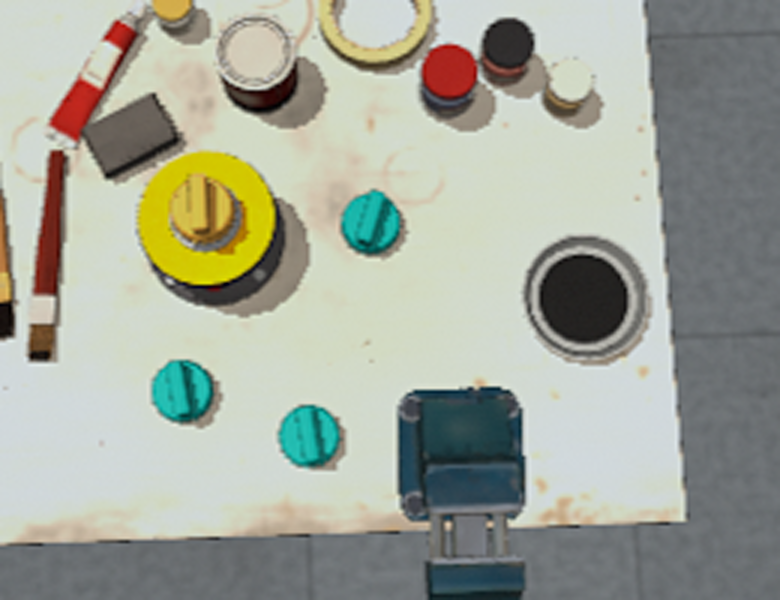

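View pics/s1.png

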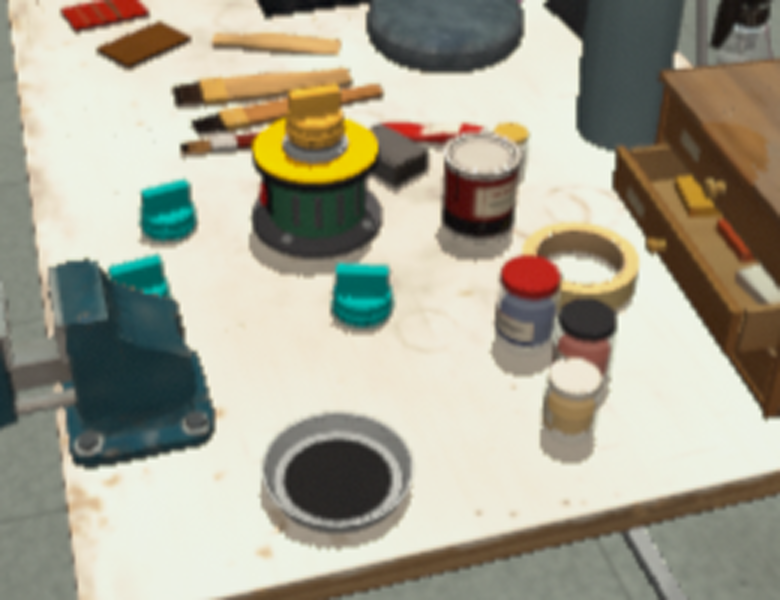

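The only brass nut is the one on the polisher, at top (208,199) and side (244,169). Three turquoise look-alikes, at top (262,204), (199,262) and (242,276), are to be left alone, and so is the vise at bottom centre. The dish is at top (335,229) and side (253,287).

```bash
python3 - <<'E'
from h import *
import scipy.optimize as so
t=cv2.imread("pics/top0.png");b=cv2.imread("pics/side0.png")
def fit(im,lo,hi,box):
    m=cv2.inRange(cv2.cvtColor(im,cv2.COLOR_BGR2HSV),lo,hi)
    k=np.zeros_like(m);x0,y0,x1,y1=box;k[y0:y1,x0:x1]=m[y0:y1,x0:x1]
    c=max(cv2.findContours(k,0,1)[0],key=cv2.contourArea);h=cv2.convexHull(c);return cv2.fitEllipse(h),cv2.boundingRect(h)
e,r=fit(t,(25,180,150),(33,255,255),(180,175,240,235));print(e,r,at_z("top",e[0],.084))
e,r=fit(b,(25,180,150),(33,255,255),(215,150,275,200));print(e,r,at_z("side",e[0],.084))
# dark dish floor
for cam,im,box in(("top",t,(310,205,360,255)),("side",b,(225,270,285,310))):
    e,r=fit(im,(0,0,0),(180,255,70),box);print(cam,e,at_z(cam,e[0],.004))
cv2.imwrite("pics/c1.png",np.hstack([cv2.resize(t[180:220,188:228],(400,400),interpolation=2),cv2.resize(b[150:190,224:264],(400,400),interpolation=2)]))
E
```

```text
((208.27972412109375, 202.32363891601562), (43.62076950073242, 45.107574462890625), 57.626522064208984) (186, 181, 45, 44) [0.59609262 0.22716066 0.084     ]
((244.571533203125, 178.91763305664062), (21.09860610961914, 40.930267333984375), 88.27973175048828) (225, 170, 41, 20) [0.59794288 0.22488169 0.084     ]
top ((334.0092468261719, 229.0310821533203), (28.282716751098633, 29.709453582763672), 134.8042449951172) [ 0.53190648 -0.09353006  0.004     ]
side ((252.05421447753906, 289.479736328125), (25.931671142578125, 34.50614547729492), 88.95158386230469) [ 0.53266563 -0.09369734  0.004     ]
```

View pics/c1.png

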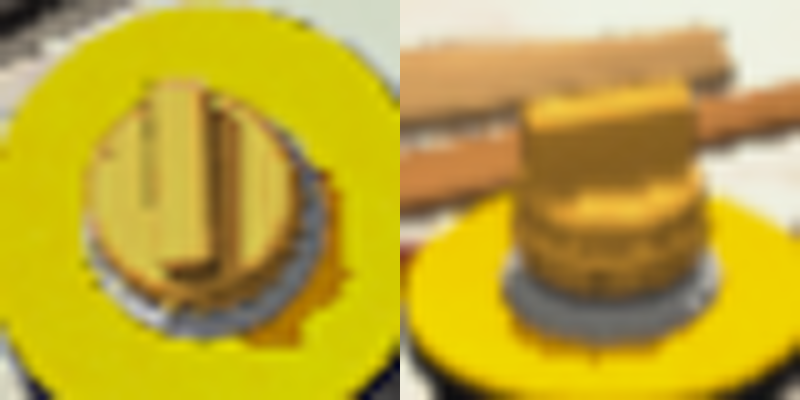

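Close crop confirms: brass nut on the yellow pad, bar running nearly along image vertical (world x). Now its exact axis/angle, and the joint-6 budget.

```bash
python3 - <<'E'
from h import *
from scipy.spatial.transform import Rotation as R
s=bot.sense();M=R.from_quat(s["eef_rot"]).as_matrix();print(M.round(3))
for z in(.138,.142,.144):
    a=at_z("top",(188+178/10,180+88/10),z);b=at_z("top",(188+188/10,180+263/10),z)
    print(z,a,b,(a+b)/2,np.hypot(*(a-b)[:2]),np.degrees(np.arctan2(*(a-b)[[1,0]])))
a=at_z("side",(224+52.5/4*1-0+0,150),.142)
for px in((224+13.2,150+11.0),(224+28.8,150+9.0)): print("side",at_z("side",px,.142))
z=M[:,2];print("zyaw",np.degrees(np.arctan2(z[1],z[0])),"q1,q6",np.degrees(s["q"][[0,5]]))
print(eyes.camera_info("wrist"))
E
```

```text
[[ 0.918  0.     0.396]
 [-0.396  0.     0.918]
 [-0.    -1.     0.   ]]
0.138 [0.61720912 0.22717549 0.138     ] [0.57453726 0.22503655 0.138     ] [0.59587319 0.22610602 0.138     ] 0.04272542908094791 2.869564152709033
0.142 [0.61619499 0.22673415 0.142     ] [0.5736795  0.22460305 0.142     ] [0.59493724 0.2256686  0.142     ] 0.04256886653077463 2.8695641527091142
0.144 [0.61568793 0.22651348 0.144     ] [0.57325062 0.2243863  0.144     ] [0.59446927 0.22544989 0.144     ] 0.042490585255688045 2.8695641527090583
side [0.57950409 0.22677201 0.142     ]
side [0.62182721 0.22581243 0.142     ]
zyaw 66.69389511493405 q1,q6 [56.71879753 -9.97527284]
{'K': array([[319.15012478,   0.        , 260.96810472],
       [  0.        , 319.15012478, 187.36345625],
       [  0.        ,   0.        ,   1.        ]]), 'T_tool_cam': array([[ 4.45108010e-04,  9.59010204e-01,  2.83371188e-01,
        -8.21725250e-02],
       [-3.41479203e-05, -2.83371201e-01,  9.59010303e-01,
        -1.80023438e-01],
       [ 9.99999900e-01, -4.36539704e-04, -9.33825871e-05,
        -3.55457633e-04],
       [ 0.00000000e+00,  0.00000000e+00,  0.00000000e+00,
         1.00000000e+00]])}
```

drive_tool([
  {"x":1.7,"y":-1.853,"az":0.0229,"jaw":-1},
  {"x":1.7,"y":-1.853,"az":0.0229},
  {"x":1.7,"y":-1.853,"az":0.0229},
  {"x":1.7,"y":-1.853,"az":0.0229},
  {"x":1.7,"y":-1.853,"az":0.0229},
  {"x":1.7,"y":-1.853,"az":0.0229},
  {"x":1.7,"y":-1.853,"az":0.0229},
  {"x":1.7,"y":-1.853,"az":0.0229},
  {"x":1.7,"y":-1.853,"az":0.0229},
  {"x":1.7,"y":-1.853,"az":0.0229},
  {"x":1.7,"y":-1.853,"az":0.0229},
  {"x":1.7,"y":-1.853,"az":0.0229},
  {"x":1.7,"y":-1.853,"az":0.0229},
  {"x":1.7,"y":-1.853,"az":0.0229},
  {"x":1.7,"y":-1.853,"az":0.0229},
  {"x":1.7,"y":-1.853,"az":0.0229},
  {"x":1.7,"y":-1.853,"az":0.0229},
  {"x":1.7,"y":-1.853,"az":0.0229},
  {"x":1.7,"y":-1.853,"az":0.0229},
  {"x":1.7,"y":-1.853,"az":0.0229},
])

```text
invalid input
```

drive_tool([
  {"x":0},
  {"x":0},
  {"x":0},
  {"x":0},
])

```text
invalid input
```

```bash
cat >> h.py <<'E'
from scipy.spatial.transform import Rotation as R
def wpose(s):
    T=np.eye(4);T[:3,:3]=R.from_quat(s["eef_rot"]).as_matrix();T[:3,3]=s["tool_pos"];return T@np.array(eyes.camera_info("wrist")["T_tool_cam"])
def wat_z(s,px,z):
    E=wpose(s);K=np.array(eyes.camera_info("wrist")["K"]);d=E[:3,:3]@np.linalg.inv(K)@np.array([px[0],px[1],1.]);return E[:3,3]+d*(z-E[2,3])/d[2]
def st():
    s=bot.sense();M=R.from_quat(s["eef_rot"]).as_matrix();z=M[:,2]
    print("t",round(s["t"],2),"p",(1000*s["tool_pos"]).round(1),"yaw",np.degrees(np.arctan2(z[1],z[0])).round(1),"tilt",M[2].round(3),"F",s["ft_force"].round(2),"T",s["ft_torque"].round(3),"w",round(s["width"]*1000,1),"q6",np.degrees(s["q"][5]).round(1));return s
E
python3 - <<'E'
from h import *
s=st();im=eyes.read_camera("wrist");cv2.imwrite("pics/w1.png",im)
for f,n in((spotter.mark_of,"nut_bar"),(spotter.look_for,"nut")): print([{k:v for k,v in d.items()} for d in f("wrist",n)])
E
```

```text
t 0.6 p [257.2 597.  205.5] yaw 66.7 tilt [-0. -1.  0.] F [-0.54 -0.36  0.12] T [-0.044  0.019 -0.017] w 93.9 q6 -10.0
[]
[{'bbox': [122.8, 376.2, 6.5, 15.1], 'confidence': 0.52}]
```

View pics/w1.png

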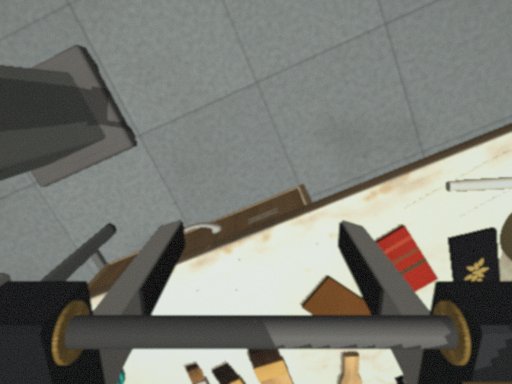

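The move was refused, so this view is from the start pose and shows only floor and table edge. I'll try rows with every key given.

drive_tool([
  {"ax":0,"ay":0,"az":0.0229,"x":1.7,"y":-1.853,"z":0,"jaw":-1},
  {"ax":0,"ay":0,"az":0.0229,"x":1.7,"y":-1.853,"z":0,"jaw":-1},
  {"ax":0,"ay":0,"az":0.0229,"x":1.7,"y":-1.853,"z":0,"jaw":-1},
  {"ax":0,"ay":0,"az":0.0229,"x":1.7,"y":-1.853,"z":0,"jaw":-1},
])

```text
t: 1.08
tool_pos: [0.3257, 0.5221, 0.2055]
eef_rot: [-0.698, 0.11, -0.11, 0.698]
ft_force: [0.6, -0.2, -0.5]
width: 0.0939
```

drive_tool([
  {"ax":0,"ay":0,"az":0.0229,"x":1.7,"y":-1.853,"z":0,"jaw":-1},
  {"ax":0,"ay":0,"az":0.0229,"x":1.7,"y":-1.853,"z":0,"jaw":-1},
  {"ax":0,"ay":0,"az":0.0229,"x":1.7,"y":-1.853,"z":0,"jaw":-1},
  {"ax":0,"ay":0,"az":0.0229,"x":1.7,"y":-1.853,"z":0,"jaw":-1},
  {"ax":0,"ay":0,"az":0.0229,"x":1.7,"y":-1.853,"z":0,"jaw":-1},
  {"ax":0,"ay":0,"az":0.0229,"x":1.7,"y":-1.853,"z":0,"jaw":-1},
  {"ax":0,"ay":0,"az":0.0229,"x":1.7,"y":-1.853,"z":0,"jaw":-1},
  {"ax":0,"ay":0,"az":0.0229,"x":1.7,"y":-1.853,"z":0,"jaw":-1},
  {"ax":0,"ay":0,"az":0.0229,"x":1.7,"y":-1.853,"z":0,"jaw":-1},
  {"ax":0,"ay":0,"az":0.0229,"x":1.7,"y":-1.853,"z":0,"jaw":-1},
  {"ax":0,"ay":0,"az":0.0229,"x":1.7,"y":-1.853,"z":0,"jaw":-1},
  {"ax":0,"ay":0,"az":0.0229,"x":1.7,"y":-1.853,"z":0,"jaw":-1},
  {"ax":0,"ay":0,"az":0.0229,"x":1.7,"y":-1.853,"z":0,"jaw":-1},
  {"ax":0,"ay":0,"az":0.0229,"x":1.7,"y":-1.853,"z":0,"jaw":-1},
  {"ax":0,"ay":0,"az":0.0229,"x":1.7,"y":-1.853,"z":0,"jaw":-1},
  {"ax":0,"ay":0,"az":0.0229,"x":1.7,"y":-1.853,"z":0,"jaw":-1},
  {"ax":0,"ay":0,"az":0,"x":0,"y":0,"z":0,"jaw":-1},
  {"ax":0,"ay":0,"az":0,"x":0,"y":0,"z":0,"jaw":-1},
  {"ax":0,"ay":0,"az":0,"x":0,"y":0,"z":0,"jaw":-1},
])

```text
t: 2.67
tool_pos: [0.5967, 0.2268, 0.2053]
eef_rot: [-0.707, -0.018, 0.018, 0.707]
ft_force: [-0.3, -0.2, -0.1]
width: 0.094
```

```bash
python3 - <<'E'
from h import *
s=st();im=eyes.read_camera("wrist");cv2.imwrite("pics/w2.png",im)
for f,n in((spotter.mark_of,"nut_bar"),(spotter.look_for,"nut")): print([{k:v for k,v in d.items()} for d in f("wrist",n)])
E
```

```text
t 2.67 p [596.7 226.8 205.3] yaw 92.9 tilt [-0.001 -1.     0.   ] F [-0.27 -0.18 -0.06] T [0.024 0.024 0.023] w 94.0 q6 -82.3
[{'at': [145.5, 170.9], 'confidence': 0.91}, {'at': [260.6, 197.3], 'confidence': 0.87}, {'at': [297.3, 39.5], 'confidence': 0.74}, {'at': [313.5, 232.2], 'confidence': 0.73}]
[{'bbox': [260.9, 195.8, 60.6, 68.1], 'confidence': 0.93}, {'bbox': [194.4, 13.8, 56.2, 27.6], 'confidence': 0.88}, {'bbox': [296.1, 42.3, 50.5, 56.6], 'confidence': 0.67}, {'bbox': [145.3, 168.6, 47.1, 49.9], 'confidence': 0.63}]
```

View pics/w2.png

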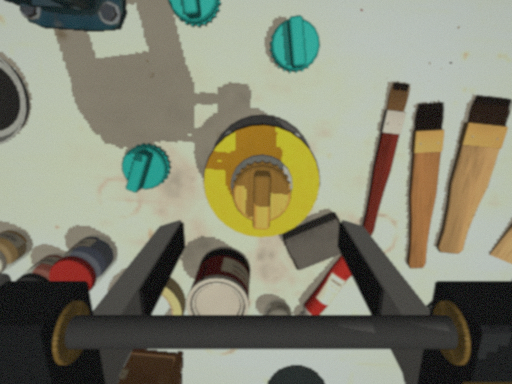

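```bash
python3 - <<'E'
from h import *
im=cv2.imread("pics/w2.png")
cv2.imwrite("pics/c2.png",cv2.resize(im[150:240,215:305],(720,720)[:2],interpolation=2)[:600])
E
```

```text
(no output)
```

View pics/c2.png

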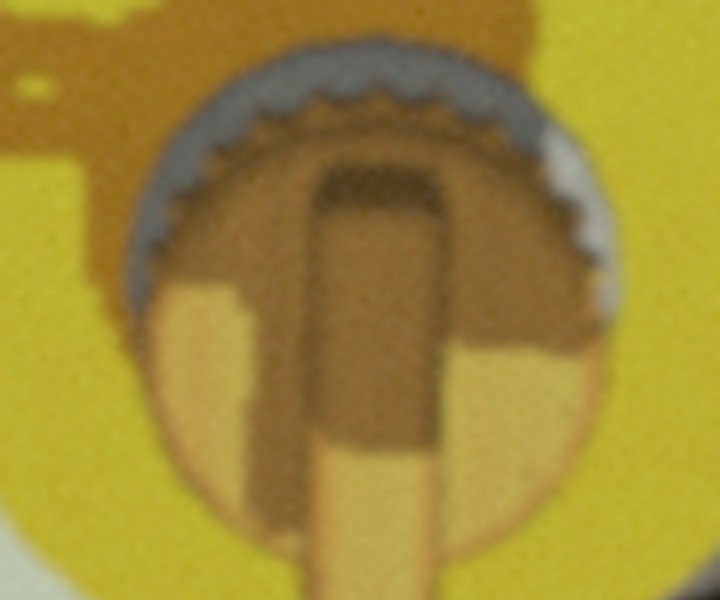

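```bash
python3 - <<'E'
from h import *
s=bot.sense()
for z in(.138,.142,.146):
    a=wat_z(s,(262.1,175.6),z);b=wat_z(s,(261.2,229.3),z);print(z,a,b,(a+b)/2,np.hypot(*(a-b)[:2]),np.degrees(np.arctan2(*(b-a)[[1,0]])))
    l=wat_z(s,(215+310/8,200),z);r=wat_z(s,(215+438/8,200),z);print("width",np.hypot(*(l-r)[:2]),(l+r)/2)
E
```

```text
0.138 [0.57739309 0.22660251 0.138     ] [0.62396642 0.22831768 0.138     ] [0.60067975 0.22746009 0.138     ] 0.04660490158691522 2.109095093978542
width 0.013091672592100203 [0.59797192 0.22740861 0.138     ]
0.142 [0.57637263 0.22653505 0.142     ] [0.62219332 0.2282225  0.142     ] [0.59928298 0.22737878 0.142     ] 0.0458517501109168 2.109095093978582
width 0.012880106593668932 [0.5966189  0.22732812 0.142     ]
0.146 [0.57535218 0.2264676  0.146     ] [0.62042022 0.22812733 0.146     ] [0.5978862  0.22729747 0.146     ] 0.04509859863491849 2.109095093978549
width 0.0126685405952376 [0.59526589 0.22724764 0.146     ]
```

drive_tool([
  {"ax":0,"ay":0,"az":0,"x":0.05,"y":0,"z":-2.5,"jaw":-0.4},
  {"ax":0,"ay":0,"az":0,"x":0.05,"y":0,"z":-2.5,"jaw":-0.4},
  {"ax":0,"ay":0,"az":0,"x":0,"y":0,"z":-2.0,"jaw":-0.4},
  {"ax":0,"ay":0,"az":0,"x":0,"y":0,"z":-0.6,"jaw":-0.4},
  {"ax":0,"ay":0,"az":0,"x":0,"y":0,"z":-0.3,"jaw":-0.4},
  {"ax":0,"ay":0,"az":0,"x":0,"y":0,"z":-0.1,"jaw":-0.4},
  {"ax":0,"ay":0,"az":0,"x":0,"y":0,"z":0,"jaw":-0.4},
  {"ax":0,"ay":0,"az":0,"x":0,"y":0,"z":0,"jaw":-0.4},
], squeeze=4)

```text
t: 3.48
tool_pos: [0.5992, 0.2267, 0.1272]
eef_rot: [-0.707, -0.019, 0.017, 0.707]
ft_force: [0.3, -0.1, -0.5]
width: 0.0661
```

```bash
python3 - <<'E'
from h import *
s=st();im=eyes.read_camera("wrist");cv2.imwrite("pics/w3.png",im)
im=eyes.read_camera("side");cv2.imwrite("pics/s3.png",cv2.resize(im[110:210,190:310],(720,600),interpolation=2))
E
```

```text
t 3.48 p [599.2 226.7 127.2] yaw 92.9 tilt [ 0.003 -1.     0.   ] F [ 0.34 -0.08 -0.45] T [ 0.022  0.031 -0.075] w 66.1 q6 -82.3
```

View pics/w3.png

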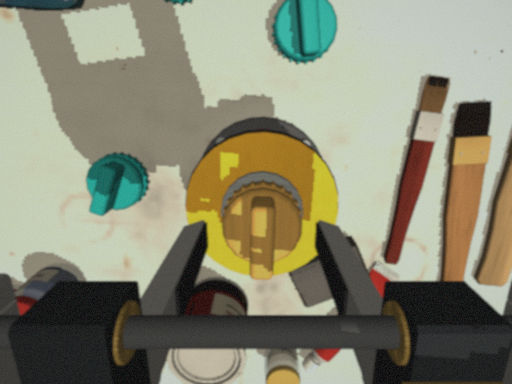

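View pics/s3.png

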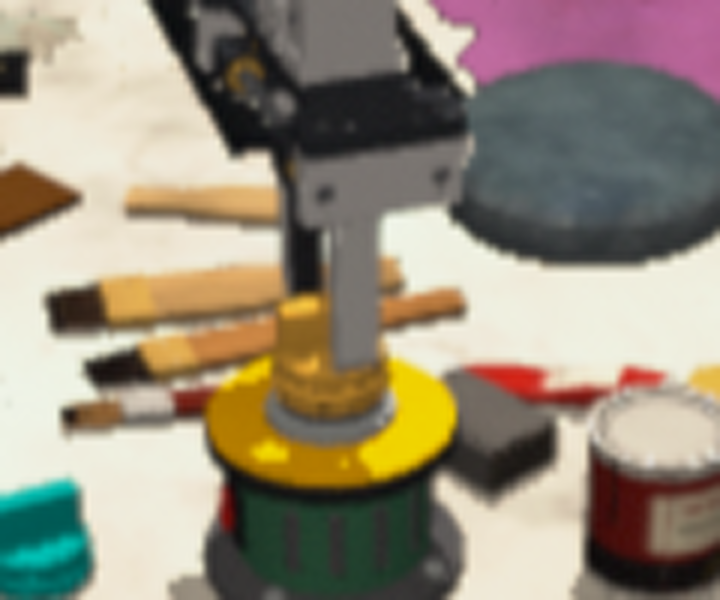

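```bash
python3 - <<'E'
from h import *
s=st()
for d in spotter.mark_of("wrist","nut_bar"): print(d)
im=cv2.imread("pics/w3.png");cv2.imwrite("pics/c3.png",cv2.resize(im[180:290,200:325],(750,660),interpolation=2)[:600])
for y in (226.7-33,226.7-33-12): print((proj("side",[.5992,y/1000,.1272])-[190,110])*6)
for x in(.575,.598,.621): print((proj("side",[x,.2265,.142])-[190,110])*6)
E
```

```text
t 3.58 p [599.  226.6 126.9] yaw 92.9 tilt [ 0.002 -1.     0.   ] F [0.59 0.27 0.27] T [ 0.06  -0.016 -0.039] w 65.9 q6 -82.3
{'at': [262.0, 236.8], 'confidence': 0.64}
{'at': [307.7, 19.5], 'confidence': 0.61}
{'at': [108.3, 187.2], 'confidence': 0.61}
{'at': [21.3, 299.7], 'confidence': 0.46}
[346.02754377 366.29171052]
[353.04081098 380.32372727]
[273.34633789 307.70115903]
[324.20465393 300.57134735]
[374.59122091 293.50767002]
```

View pics/c3.png

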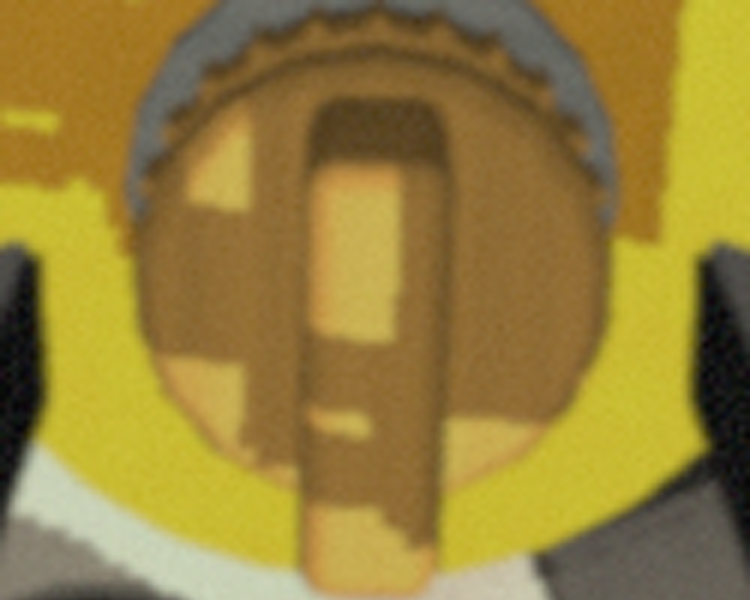

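```bash
python3 - <<'E'
from h import *
s=bot.sense()
for z in(.14,.142,.144):
    a=wat_z(s,(263,206.7),z);b=wat_z(s,(261.7,278.7),z);print(z,(a+b)/2,np.hypot(*(a-b)[:2]),np.degrees(np.arctan2(*(b-a)[[1,0]])))
E
```

```text
0.14 [0.59955817 0.22668763 0.14      ] 0.04551691444997408 2.036892511851479
0.142 [0.59855735 0.22662733 0.142     ] 0.04497017639710802 2.0368925118514585
0.144 [0.59755654 0.22656704 0.144     ] 0.04442343834424207 2.0368925118514687
```

drive_tool([
  {"ax":0,"ay":0,"az":-0.012,"x":0,"y":0,"z":-0.18,"jaw":0.2},
  {"ax":0,"ay":0,"az":0,"x":0,"y":0,"z":0,"jaw":0.4},
  {"ax":0,"ay":0,"az":0,"x":0,"y":0,"z":0,"jaw":0.6},
  {"ax":0,"ay":0,"az":0,"x":0,"y":0,"z":0,"jaw":0.65},
  {"ax":0,"ay":0,"az":0,"x":0,"y":0,"z":0,"jaw":1},
  {"ax":0,"ay":0,"az":0,"x":0,"y":0,"z":0,"jaw":1},
  {"ax":0,"ay":0,"az":0,"x":0,"y":0,"z":0,"jaw":1},
  {"ax":0,"ay":0,"az":0,"x":0,"y":0,"z":0,"jaw":1},
  {"ax":0,"ay":0,"az":0,"x":0,"y":0,"z":0,"jaw":1},
  {"ax":0,"ay":0,"az":0,"x":0,"y":0,"z":0,"jaw":1},
], squeeze=4)

```text
t: 4.47
tool_pos: [0.5982, 0.2269, 0.1237]
eef_rot: [-0.707, -0.014, 0.014, 0.707]
ft_force: [-0.2, 3.4, -0.6]
width: 0.0139
```

```bash
python3 -c "
from h import *
st()"
```

```text
t 4.47 p [598.2 226.9 123.7] yaw 92.2 tilt [ 0.    -1.     0.001] F [-0.2   3.4  -0.55] T [ 0.586 -0.036 -0.071] w 13.9 q6 -81.7
```

drive_tool([
  {"ax":0,"ay":0,"az":0,"x":0,"y":0.05,"z":0,"jaw":1},
  {"ax":0,"ay":0,"az":0,"x":0,"y":0,"z":0,"jaw":1},
  {"ax":0,"ay":0,"az":0,"x":0,"y":0,"z":0,"jaw":1},
])

```text
t: 4.72
tool_pos: [0.5982, 0.227, 0.1237]
eef_rot: [-0.707, -0.014, 0.014, 0.707]
ft_force: [-0.8, 1.8, 0.3]
width: 0.014
```

```bash
python3 -c "
from h import *
st()"
```

```text
t 4.72 p [598.2 227.  123.7] yaw 92.2 tilt [-0. -1.  0.] F [-0.81  1.79  0.27] T [ 0.405  0.045 -0.105] w 14.0 q6 -81.6
```

drive_tool([
  {"ax":0,"ay":0,"az":0,"x":0,"y":0.06,"z":0,"jaw":1},
  {"ax":0,"ay":0,"az":0,"x":0,"y":0,"z":0,"jaw":1},
  {"ax":0,"ay":0,"az":0,"x":0,"y":0,"z":0,"jaw":1},
], squeeze=10)

```text
t: 4.97
tool_pos: [0.5982, 0.2271, 0.1237]
eef_rot: [0.707, 0.014, -0.014, -0.707]
ft_force: [-0.5, -0.5, 1.2]
width: 0.0143
```

```bash
python3 -c "
from h import *
st()"
```

```text
t 4.97 p [598.2 227.1 123.7] yaw 92.2 tilt [-0.    -1.    -0.001] F [-0.54 -0.46  1.17] T [-0.103  0.078 -0.068] w 14.3 q6 -81.6
```

drive_tool([
  {"ax":0,"ay":0,"az":0,"x":0,"y":0,"z":0,"jaw":1},
  {"ax":0,"ay":0,"az":0,"x":0,"y":0,"z":0,"jaw":1},
  {"ax":0,"ay":0,"az":0,"x":0,"y":0,"z":0,"jaw":1},
], squeeze=35)

```text
t: 5.22
tool_pos: [0.5982, 0.2271, 0.1237]
eef_rot: [0.707, 0.014, -0.014, -0.707]
ft_force: [-0.9, -1.2, 0.1]
width: 0.0136
```

```bash
python3 -c "
from h import *
st()"
```

```text
t 5.22 p [598.2 227.1 123.7] yaw 92.2 tilt [-0.    -1.    -0.001] F [-0.91 -1.18  0.09] T [-0.252  0.1   -0.073] w 13.6 q6 -81.6
```

drive_tool([
  {"ax":0,"ay":0,"az":-0.0524,"x":0,"y":0,"z":0.0117,"jaw":1},
  {"ax":0,"ay":0,"az":-0.0524,"x":0,"y":0,"z":0.0117,"jaw":1},
  {"ax":0,"ay":0,"az":-0.0524,"x":0,"y":0,"z":0.0117,"jaw":1},
  {"ax":0,"ay":0,"az":-0.0524,"x":0,"y":0,"z":0.0117,"jaw":1},
  {"ax":0,"ay":0,"az":0,"x":0,"y":0,"z":0,"jaw":1},
])

```text
t: 5.63
tool_pos: [0.5984, 0.2275, 0.1242]
eef_rot: [-0.704, 0.06, -0.061, 0.705]
ft_force: [-0.0, -0.1, -0.1]
width: 0.0137
```

```bash
python3 -c "
from h import *
st()"
```

```text
t 5.63 p [598.4 227.5 124.2] yaw 80.2 tilt [ 0.001 -1.     0.   ] F [-0.04 -0.11 -0.07] T [-0.037 -0.069 -0.076] w 13.7 q6 -69.5
```

drive_tool([
  {"ax":0,"ay":0,"az":-0.0524,"x":0,"y":0,"z":0.0117,"jaw":1},
  {"ax":0,"ay":0,"az":-0.0524,"x":0,"y":0,"z":0.0117,"jaw":1},
  {"ax":0,"ay":0,"az":-0.0524,"x":0,"y":0,"z":0.0117,"jaw":1},
  {"ax":0,"ay":0,"az":-0.0524,"x":0,"y":0,"z":0.0117,"jaw":1},
  {"ax":0,"ay":0,"az":-0.0524,"x":0,"y":0,"z":0.0117,"jaw":1},
  {"ax":0,"ay":0,"az":-0.0524,"x":0,"y":0,"z":0.0117,"jaw":1},
  {"ax":0,"ay":0,"az":0,"x":0,"y":0,"z":0,"jaw":1},
])

```text
t: 6.22
tool_pos: [0.5983, 0.2276, 0.1249]
eef_rot: [-0.686, 0.169, -0.17, 0.687]
ft_force: [-0.2, 0.8, 0.1]
width: 0.0138
```

```bash
python3 -c "
from h import *
st()"
```

```text
t 6.22 p [598.3 227.6 124.9] yaw 62.3 tilt [ 0. -1.  0.] F [-0.16  0.78  0.09] T [ 0.008 -0.068 -0.051] w 13.8 q6 -51.6
```

drive_tool([
  {"ax":0,"ay":0,"az":-0.0524,"x":0,"y":0,"z":0.0117,"jaw":1},
  {"ax":0,"ay":0,"az":-0.0524,"x":0,"y":0,"z":0.0117,"jaw":1},
  {"ax":0,"ay":0,"az":-0.0524,"x":0,"y":0,"z":0.0117,"jaw":1},
  {"ax":0,"ay":0,"az":-0.0524,"x":0,"y":0,"z":0.0117,"jaw":1},
  {"ax":0,"ay":0,"az":-0.0524,"x":0,"y":0,"z":0.0117,"jaw":1},
  {"ax":0,"ay":0,"az":-0.0524,"x":0,"y":0,"z":0.0117,"jaw":1},
  {"ax":0,"ay":0,"az":0,"x":0,"y":0,"z":0,"jaw":1},
])

```text
t: 6.8
tool_pos: [0.5979, 0.2277, 0.1255]
eef_rot: [0.652, -0.275, 0.274, -0.652]
ft_force: [-1.4, 0.2, 1.6]
width: 0.0136
```

```bash
python3 -c "
from h import *
st()"
```

```text
t 6.8 p [597.9 227.7 125.5] yaw 44.3 tilt [-0.001 -1.    -0.   ] F [-1.39  0.19  1.56] T [ 0.067  0.264 -0.011] w 13.6 q6 -33.6
```

48° turned and forces stay small. Pull test.

drive_tool([
  {"ax":0,"ay":0,"az":0,"x":0,"y":0,"z":0.1,"jaw":1},
  {"ax":0,"ay":0,"az":0,"x":0,"y":0,"z":0.1,"jaw":1},
  {"ax":0,"ay":0,"az":0,"x":0,"y":0,"z":0.05,"jaw":1},
  {"ax":0,"ay":0,"az":0,"x":0,"y":0,"z":0,"jaw":1},
])

```text
t: 7.13
tool_pos: [0.5977, 0.2276, 0.1259]
eef_rot: [-0.651, 0.275, -0.274, 0.652]
ft_force: [4.9, 2.8, -12.8]
width: 0.0138
```

```bash
python3 -c "
from h import *
st()"
```

```text
t 7.13 p [597.7 227.6 125.9] yaw 44.3 tilt [-0.001 -1.    -0.   ] F [  4.94   2.83 -12.84] T [ 0.521 -0.876 -0.004] w 13.8 q6 -33.6
```

Thread holds (13 N at 2.5 mm). I'll back off to a small upward bias and turn in 6° steps, watching Fz.

drive_tool([
  {"ax":0,"ay":0,"az":0,"x":0,"y":0,"z":-0.15,"jaw":1},
  {"ax":0,"ay":0,"az":-0.0524,"x":0,"y":0,"z":0.0117,"jaw":1},
  {"ax":0,"ay":0,"az":-0.0524,"x":0,"y":0,"z":0.0117,"jaw":1},
  {"ax":0,"ay":0,"az":0,"x":0,"y":0,"z":0,"jaw":1},
])

```text
t: 7.47
tool_pos: [0.597, 0.2278, 0.1259]
eef_rot: [0.636, -0.31, 0.308, -0.636]
ft_force: [-1.1, 3.1, -6.6]
width: 0.0137
```

```bash
python3 -c "
from h import *
st()"
```

```text
t 7.47 p [597.  227.8 125.9] yaw 38.2 tilt [-0.002 -1.    -0.002] F [-1.08  3.11 -6.65] T [ 0.466  0.279 -0.033] w 13.7 q6 -27.5
```

drive_tool([
  {"ax":0,"ay":0,"az":-0.0524,"x":0,"y":0,"z":0.0117,"jaw":1},
  {"ax":0,"ay":0,"az":-0.0524,"x":0,"y":0,"z":0.0117,"jaw":1},
  {"ax":0,"ay":0,"az":0,"x":0,"y":0,"z":0,"jaw":1},
])

```text
t: 7.72
tool_pos: [0.5971, 0.2279, 0.1262]
eef_rot: [0.62, -0.342, 0.34, -0.619]
ft_force: [-1.7, 3.6, -5.8]
width: 0.0135
```

```bash
python3 -c "
from h import *
st()"
```

```text
t 7.72 p [597.1 227.9 126.2] yaw 32.3 tilt [-0.002 -1.    -0.002] F [-1.71  3.56 -5.79] T [0.658 0.376 0.02 ] w 13.5 q6 -21.6
```

drive_tool([
  {"ax":0,"ay":0,"az":-0.0524,"x":-0.03,"y":0.05,"z":0.0117,"jaw":1},
  {"ax":0,"ay":0,"az":-0.0524,"x":0,"y":0,"z":0.0117,"jaw":1},
  {"ax":0,"ay":0,"az":0,"x":0,"y":0,"z":0,"jaw":1},
])

```text
t: 7.97
tool_pos: [0.5972, 0.2282, 0.1264]
eef_rot: [0.601, -0.374, 0.373, -0.6]
ft_force: [-0.5, 4.3, -7.0]
width: 0.0134
```

```bash
python3 -c "
from h import *
st()"
```

```text
t 7.97 p [597.2 228.2 126.4] yaw 26.3 tilt [-0.001 -1.    -0.001] F [-0.49  4.27 -7.03] T [ 0.685  0.079 -0.001] w 13.4 q6 -15.5
```

drive_tool([
  {"ax":0,"ay":0,"az":-0.0524,"x":0,"y":0,"z":0.0117,"jaw":1},
  {"ax":0,"ay":0,"az":-0.0524,"x":0,"y":0,"z":0.0117,"jaw":1},
  {"ax":0,"ay":0,"az":0,"x":0,"y":0,"z":0,"jaw":1},
])

```text
t: 8.22
tool_pos: [0.5972, 0.2283, 0.1267]
eef_rot: [0.58, -0.405, 0.403, -0.58]
ft_force: [-0.3, 4.6, -8.7]
width: 0.0137
```

```bash
python3 -c "
from h import *
st()"
```

```text
t 8.22 p [597.2 228.3 126.7] yaw 20.3 tilt [-0.001 -1.    -0.001] F [-0.29  4.65 -8.67] T [0.786 0.135 0.011] w 13.7 q6 -9.6
```

drive_tool([
  {"ax":0,"ay":0,"az":-0.0524,"x":0,"y":0.06,"z":-0.03,"jaw":1},
  {"ax":0,"ay":0,"az":-0.0524,"x":0,"y":0,"z":0.0117,"jaw":1},
  {"ax":0,"ay":0,"az":0,"x":0,"y":0,"z":0,"jaw":1},
])

```text
t: 8.47
tool_pos: [0.5975, 0.2286, 0.1269]
eef_rot: [0.559, -0.434, 0.434, -0.558]
ft_force: [-1.0, 3.5, -7.2]
width: 0.0135
```

```bash
python3 -c "
from h import *
st()"
```

```text
t 8.47 p [597.5 228.6 126.9] yaw 14.3 tilt [-0.    -1.    -0.001] F [-0.97  3.47 -7.16] T [ 0.51   0.252 -0.076] w 13.5 q6 -3.5
```

drive_tool([
  {"ax":0,"ay":0,"az":-0.0524,"x":0,"y":0,"z":0.0117,"jaw":1},
  {"ax":0,"ay":0,"az":-0.0524,"x":0,"y":0,"z":0.0117,"jaw":1},
  {"ax":0,"ay":0,"az":0,"x":0,"y":0,"z":0,"jaw":1},
])

```text
t: 8.72
tool_pos: [0.5976, 0.2286, 0.1274]
eef_rot: [0.535, -0.463, 0.462, -0.535]
ft_force: [-0.2, 3.6, -6.7]
width: 0.014
```

```bash
python3 -c "
from h import *
st()"
```

```text
t 8.72 p [597.6 228.6 127.4] yaw 8.3 tilt [-0.    -1.    -0.001] F [-0.23  3.61 -6.71] T [ 0.55   0.326 -0.027] w 14.0 q6 2.5
```

drive_tool([
  {"ax":0,"ay":0,"az":-0.0524,"x":0,"y":0.05,"z":0.0117,"jaw":1},
  {"ax":0,"ay":0,"az":-0.0524,"x":0,"y":0,"z":0.0117,"jaw":1},
  {"ax":0,"ay":0,"az":0,"x":0,"y":0,"z":0,"jaw":1},
])

```text
t: 8.97
tool_pos: [0.5994, 0.2286, 0.13]
eef_rot: [-0.509, 0.489, -0.491, 0.511]
ft_force: [0.3, -0.1, -0.3]
width: 0.0138
```

```bash
python3 -c "
from h import *
st()"
```

```text
t 8.97 p [599.4 228.6 130. ] yaw 2.3 tilt [ 0.001 -1.     0.003] F [ 0.28 -0.09 -0.32] T [-0.054  0.245 -0.032] w 13.8 q6 8.5
```

drive_tool([
  {"ax":0,"ay":0,"az":-0.0524,"x":0,"y":0,"z":0.0117,"jaw":1},
  {"ax":0,"ay":0,"az":-0.0524,"x":0,"y":0,"z":0.0117,"jaw":1},
  {"ax":0,"ay":0,"az":0,"x":0,"y":0,"z":0,"jaw":1},
])

```text
t: 9.22
tool_pos: [0.5995, 0.2284, 0.1299]
eef_rot: [0.483, -0.515, 0.517, -0.484]
ft_force: [-0.7, -0.5, 2.5]
width: 0.0134
```

```bash
python3 -c "
from h import *
st()"
```

```text
t 9.22 p [599.5 228.4 129.9] yaw -3.7 tilt [ 0.001 -1.     0.004] F [-0.73 -0.45  2.55] T [-0.264  0.163 -0.002] w 13.4 q6 14.5
```

It came free near 90° (the tool jumped 2.6 mm and Fz dropped to 0). Now lifting straight, without turning.

drive_tool([
  {"ax":0,"ay":0,"az":0,"x":0,"y":0,"z":0.15,"jaw":1},
  {"ax":0,"ay":0,"az":0,"x":0,"y":0,"z":0.15,"jaw":1},
  {"ax":0,"ay":0,"az":0,"x":0,"y":0,"z":0,"jaw":1},
])

```text
t: 9.47
tool_pos: [0.5983, 0.2289, 0.1315]
eef_rot: [0.483, -0.516, 0.516, -0.484]
ft_force: [-1.4, 0.3, -1.1]
width: 0.0139
```

```bash
python3 -c "
from h import *
st()"
```

```text
t 9.47 p [598.3 228.9 131.5] yaw -3.7 tilt [-0.    -1.     0.001] F [-1.4   0.27 -1.06] T [-0.069  0.042  0.001] w 13.9 q6 14.6
```

drive_tool([
  {"ax":0,"ay":0,"az":0,"x":0,"y":0,"z":0.15,"jaw":1},
  {"ax":0,"ay":0,"az":0,"x":0,"y":0,"z":0.15,"jaw":1},
  {"ax":0,"ay":0,"az":0,"x":0,"y":0,"z":0.1,"jaw":1},
  {"ax":0,"ay":0,"az":0,"x":0,"y":0,"z":0,"jaw":1},
])

```text
t: 9.8
tool_pos: [0.598, 0.2291, 0.1352]
eef_rot: [0.483, -0.516, 0.516, -0.483]
ft_force: [0.5, 0.2, -2.0]
width: 0.0137
```

```bash
python3 -c "
from h import *
st()"
```

```text
t 9.8 p [598.  229.1 135.2] yaw -3.8 tilt [-0. -1.  0.] F [ 0.46  0.24 -2.04] T [-0.024  0.063 -0.   ] w 13.7 q6 14.6
```

Free. The −2 N is about the nut's weight. Lifting to clear.

drive_tool([
  {"ax":0,"ay":0,"az":0,"x":0,"y":0,"z":0.4,"jaw":1},
  {"ax":0,"ay":0,"az":0,"x":0,"y":0,"z":0.5,"jaw":1},
  {"ax":0,"ay":0,"az":0,"x":0,"y":0,"z":0.5,"jaw":1},
  {"ax":0,"ay":0,"az":0,"x":0,"y":0,"z":0.6,"jaw":1},
  {"ax":0,"ay":0,"az":0,"x":0,"y":0,"z":1,"jaw":1},
  {"ax":0,"ay":0,"az":0,"x":0,"y":0,"z":1,"jaw":1},
  {"ax":0,"ay":0,"az":0,"x":0,"y":0,"z":1,"jaw":1},
  {"ax":0,"ay":0,"az":0,"x":0,"y":0,"z":0,"jaw":1},
  {"ax":0,"ay":0,"az":0,"x":0,"y":0,"z":0,"jaw":1},
])

```text
t: 10.55
tool_pos: [0.5985, 0.2292, 0.1864]
eef_rot: [0.482, -0.516, 0.517, -0.484]
ft_force: [0.8, -0.1, -1.6]
width: 0.0137
```

```bash
python3 - <<'E'
from h import *
st();im=eyes.read_camera("side");cv2.imwrite("pics/s4.png",cv2.resize(im[90:210,190:310],(600,600),interpolation=2))
im=eyes.read_camera("wrist");cv2.imwrite("pics/w4.png",im)
E
```

```text
t 10.55 p [598.5 229.2 186.4] yaw -3.8 tilt [-0.001 -1.     0.002] F [ 0.78 -0.14 -1.62] T [-0.076  0.061 -0.024] w 13.7 q6 14.7
```

View pics/s4.png

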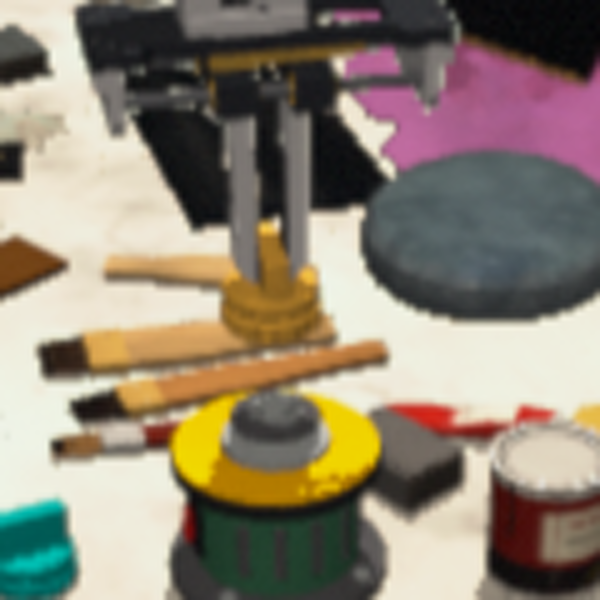

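View pics/w4.png

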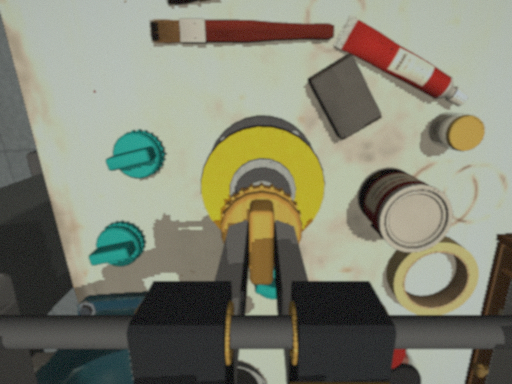

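Nut is held upright (side view, nut at crop (270,300)), with the bare spindle visible below. Check the vise clearance for the dish approach.

```bash
python3 - <<'E'
from h import *
for px in((273,260),(315,258),(315,303)):
    for z in(0,.1): print(px,z,at_z("top",px,z).round(3))
b=cv2.imread("pics/side0.png")
# vise in side: jaw top crop (75,262)->px
for px in((140+90/3,130+262/3),(140+55/3,130+270/3),(140+185/3,130+310/3)):
    print(px,[at_z("side",px,z).round(3) for z in(.06,.1)])
E
```

```text
(273, 260) 0 [0.457 0.069 0.   ]
(273, 260) 0.1 [0.447 0.072 0.1  ]
(315, 258) 0 [ 0.458 -0.04   0.   ]
(315, 258) 0.1 [ 0.449 -0.028  0.1  ]
(315, 303) 0 [ 0.344 -0.033  0.   ]
(315, 303) 0.1 [ 0.344 -0.022  0.1  ]
(170.0, 217.33333333333331) [array([0.385, 0.14 , 0.06 ]), array([0.385, 0.087, 0.1  ])]
(158.33333333333334, 220.0) [array([0.357, 0.137, 0.06 ]), array([0.358, 0.084, 0.1  ])]
(201.66666666666666, 233.33333333333331) [array([0.451, 0.058, 0.06 ]), array([0.446, 0.01 , 0.1  ])]
```

drive_tool([
  {"ax":0,"ay":0,"az":0,"x":-0.3,"y":-1.3,"z":0,"jaw":1},
  {"ax":0,"ay":0,"az":0,"x":-0.4,"y":-2.2,"z":0,"jaw":1},
  {"ax":0,"ay":0,"az":0,"x":-0.6,"y":-2.8,"z":0,"jaw":1},
  {"ax":0,"ay":0,"az":0,"x":-0.6,"y":-2.8,"z":0,"jaw":1},
  {"ax":0,"ay":0,"az":0,"x":-0.6,"y":-2.8,"z":0,"jaw":1},
  {"ax":0,"ay":0,"az":0,"x":-0.6,"y":-2.8,"z":0,"jaw":1},
  {"ax":0,"ay":0,"az":0,"x":-0.6,"y":-2.8,"z":0,"jaw":1},
  {"ax":0,"ay":0,"az":0,"x":-0.6,"y":-2.8,"z":0,"jaw":1},
  {"ax":0,"ay":0,"az":0,"x":-0.6,"y":-2.8,"z":0,"jaw":1},
  {"ax":0,"ay":0,"az":0,"x":-0.6,"y":-2.8,"z":0,"jaw":1},
  {"ax":0,"ay":0,"az":0,"x":-0.6,"y":-2.8,"z":0,"jaw":1},
  {"ax":0,"ay":0,"az":0,"x":-0.3,"y":-2.2,"z":0,"jaw":1},
  {"ax":0,"ay":0,"az":0,"x":-0.2,"y":-1.4,"z":0,"jaw":1},
  {"ax":0,"ay":0,"az":0,"x":0,"y":0,"z":-2,"jaw":1},
  {"ax":0,"ay":0,"az":0,"x":0,"y":0,"z":-3,"jaw":1},
  {"ax":0,"ay":0,"az":0,"x":0,"y":0,"z":-3,"jaw":1},
  {"ax":0,"ay":0,"az":0,"x":0,"y":0,"z":-2.5,"jaw":1},
  {"ax":0,"ay":0,"az":0,"x":0,"y":0,"z":-1.5,"jaw":1},
  {"ax":0,"ay":0,"az":0,"x":0,"y":0,"z":0,"jaw":1},
  {"ax":0,"ay":0,"az":0,"x":0,"y":0,"z":0,"jaw":1},
])

```text
t: 12.32
tool_pos: [0.5307, -0.0941, 0.0641]
eef_rot: [-0.483, 0.517, -0.516, 0.483]
ft_force: [0.4, -0.1, -1.2]
width: 0.0139
```

```bash
python3 - <<'E'
from h import *
st();im=eyes.read_camera("side");cv2.imwrite("pics/s5.png",cv2.resize(im[220:320,195:315],(720,600),interpolation=2))
im=eyes.read_camera("wrist");cv2.imwrite("pics/w5.png",im)
E
```

```text
t 12.32 p [530.7 -94.1  64.1] yaw -3.9 tilt [-0.001 -1.    -0.002] F [ 0.4  -0.15 -1.15] T [ 0.001  0.063 -0.082] w 13.9 q6 -18.2
```

View pics/s5.png

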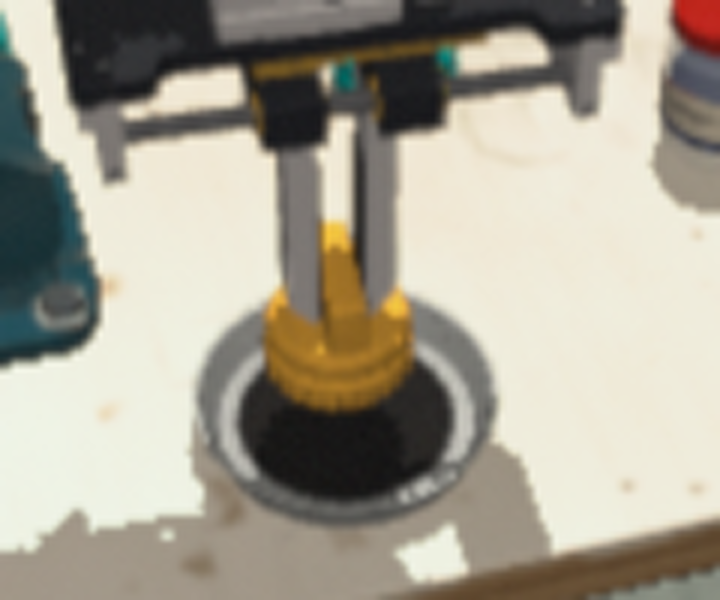

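View pics/w5.png

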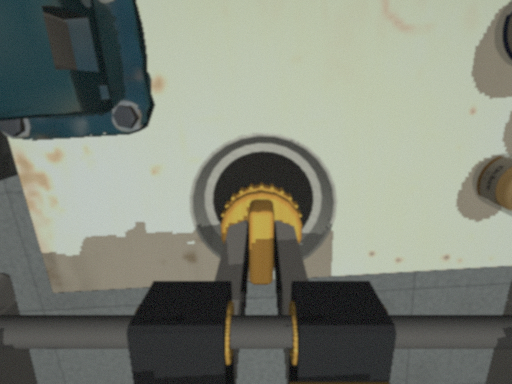

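Nut is centred over the dish in both views. Lowering with contact checks.

drive_tool([
  {"ax":0,"ay":0,"az":0,"x":0.1,"y":0,"z":-1,"jaw":1},
  {"ax":0,"ay":0,"az":0,"x":0,"y":0,"z":-1,"jaw":1},
  {"ax":0,"ay":0,"az":0,"x":0,"y":0,"z":-0.5,"jaw":1},
  {"ax":0,"ay":0,"az":0,"x":0,"y":0,"z":-0.3,"jaw":1},
  {"ax":0,"ay":0,"az":0,"x":0,"y":0,"z":0,"jaw":1},
  {"ax":0,"ay":0,"az":0,"x":0,"y":0,"z":0,"jaw":1},
])

```text
t: 12.92
tool_pos: [0.5328, -0.0939, 0.0367]
eef_rot: [-0.483, 0.517, -0.516, 0.483]
ft_force: [-0.1, -0.2, -0.1]
width: 0.0141
```

drive_tool([
  {"ax":0,"ay":0,"az":0,"x":0,"y":0,"z":-0.1,"jaw":1},
  {"ax":0,"ay":0,"az":0,"x":0,"y":0,"z":-0.1,"jaw":1},
  {"ax":0,"ay":0,"az":0,"x":0,"y":0,"z":0,"jaw":1},
])

```text
t: 13.17
tool_pos: [0.533, -0.094, 0.035]
eef_rot: [0.483, -0.516, 0.516, -0.483]
ft_force: [0.0, -0.3, -1.2]
width: 0.0137
```

drive_tool([
  {"ax":0,"ay":0,"az":0,"x":0,"y":0,"z":-0.1,"jaw":1},
  {"ax":0,"ay":0,"az":0,"x":0,"y":0,"z":-0.05,"jaw":1},
  {"ax":0,"ay":0,"az":0,"x":0,"y":0,"z":0,"jaw":1},
])

```text
t: 13.42
tool_pos: [0.5328, -0.0939, 0.0334]
eef_rot: [-0.483, 0.516, -0.516, 0.483]
ft_force: [0.5, 0.1, -1.7]
width: 0.0136
```

drive_tool([
  {"ax":0,"ay":0,"az":0,"x":0,"y":0,"z":-0.1,"jaw":1},
  {"ax":0,"ay":0,"az":0,"x":0,"y":0,"z":-0.05,"jaw":1},
  {"ax":0,"ay":0,"az":0,"x":0,"y":0,"z":0,"jaw":1},
  {"ax":0,"ay":0,"az":0,"x":0,"y":0,"z":0,"jaw":1},
])

```text
t: 13.75
tool_pos: [0.5328, -0.0939, 0.0319]
eef_rot: [-0.483, 0.516, -0.516, 0.483]
ft_force: [0.1, -0.2, -2.5]
width: 0.0138
```

drive_tool([
  {"ax":0,"ay":0,"az":0,"x":0,"y":0,"z":-0.1,"jaw":1},
  {"ax":0,"ay":0,"az":0,"x":0,"y":0,"z":0,"jaw":1},
  {"ax":0,"ay":0,"az":0,"x":0,"y":0,"z":0,"jaw":1},
])

```text
t: 14.0
tool_pos: [0.5329, -0.0939, 0.031]
eef_rot: [-0.483, 0.516, -0.516, 0.483]
ft_force: [0.9, -0.2, -0.9]
width: 0.0139
```

drive_tool([
  {"ax":0,"ay":0,"az":0,"x":0,"y":0,"z":-0.1,"jaw":1},
  {"ax":0,"ay":0,"az":0,"x":0,"y":0,"z":0,"jaw":1},
  {"ax":0,"ay":0,"az":0,"x":0,"y":0,"z":0,"jaw":1},
])

```text
t: 14.25
tool_pos: [0.533, -0.094, 0.0308]
eef_rot: [-0.483, 0.516, -0.516, 0.483]
ft_force: [-3.4, 1.4, 5.4]
width: 0.0138
```

drive_tool([
  {"ax":0,"ay":0,"az":0,"x":0,"y":0,"z":-0.08,"jaw":1},
  {"ax":0,"ay":0,"az":0,"x":0,"y":0,"z":0,"jaw":1},
  {"ax":0,"ay":0,"az":0,"x":0,"y":0,"z":0,"jaw":1},
])

```text
t: 14.5
tool_pos: [0.533, -0.094, 0.0308]
eef_rot: [-0.483, 0.517, -0.516, 0.483]
ft_force: [-6.1, 2.7, 10.9]
width: 0.0137
```

Seated (contact at z=0.031). Relieve the load, open, back straight up.

drive_tool([
  {"ax":0,"ay":0,"az":0,"x":0,"y":0,"z":-0.0,"jaw":1},
  {"ax":0,"ay":0,"az":0,"x":0,"y":0,"z":0.16,"jaw":1},
  {"ax":0,"ay":0,"az":0,"x":0,"y":0,"z":0,"jaw":1},
  {"ax":0,"ay":0,"az":0,"x":0,"y":0,"z":0,"jaw":0.5},
  {"ax":0,"ay":0,"az":0,"x":0,"y":0,"z":0,"jaw":0.2},
  {"ax":0,"ay":0,"az":0,"x":0,"y":0,"z":0,"jaw":0.1},
  {"ax":0,"ay":0,"az":0,"x":0,"y":0,"z":0,"jaw":0},
  {"ax":0,"ay":0,"az":0,"x":0,"y":0,"z":0,"jaw":0},
  {"ax":0,"ay":0,"az":0,"x":0,"y":0,"z":0,"jaw":0},
])

```text
t: 15.25
tool_pos: [0.5329, -0.0939, 0.0307]
eef_rot: [-0.483, 0.516, -0.516, 0.483]
ft_force: [-1.5, 1.4, 0.0]
width: 0.0465
```

drive_tool([
  {"ax":0,"ay":0,"az":0,"x":0,"y":0,"z":1,"jaw":0},
  {"ax":0,"ay":0,"az":0,"x":0,"y":0,"z":2,"jaw":0},
  {"ax":0,"ay":0,"az":0,"x":0,"y":0,"z":3,"jaw":0},
  {"ax":0,"ay":0,"az":0,"x":0,"y":0,"z":3,"jaw":0},
  {"ax":0,"ay":0,"az":0,"x":0,"y":0,"z":3,"jaw":0},
  {"ax":0,"ay":0,"az":0,"x":0,"y":0,"z":2,"jaw":0},
  {"ax":0,"ay":0,"az":0,"x":0,"y":0,"z":0,"jaw":0},
  {"ax":0,"ay":0,"az":0,"x":0,"y":0,"z":0,"jaw":0},
])

```text
t: 15.92
tool_pos: [0.5336, -0.0942, 0.1724]
eef_rot: [0.483, -0.515, 0.517, -0.484]
ft_force: [-0.2, 0.8, -0.1]
width: 0.0469
```

```bash
python3 - <<'E'
from h import *
st();im=eyes.read_camera("side");cv2.imwrite("pics/s6.png",cv2.resize(im[130:330,140:400],None,fx=3,fy=3,interpolation=2))
s=bot.sense();im=eyes.read_camera("wrist");cv2.imwrite("pics/w6.png",im)
for n in("nut_base","dish"):
    for d in spotter.mark_of("wrist",n): print(n,d,wat_z(s,d["at"],.004 if n=="nut_base" else 0).round(4))
for d in spotter.look_for("wrist","nut"): print(d)
E
```

```text
t 15.92 p [533.6 -94.2 172.4] yaw -3.8 tilt [ 0.001 -1.     0.003] F [-0.25  0.82 -0.13] T [-0.097  0.104  0.077] w 46.9 q6 -18.2
nut_base {'at': [260.2, 169.9], 'confidence': 0.94} [ 0.5322 -0.0936  0.004 ]
dish {'at': [264.6, 176.8], 'confidence': 0.3} [ 0.5366 -0.1029  0.    ]
{'bbox': [261.9, 178.7, 51.1, 57.6], 'confidence': 0.81}
{'bbox': [321.8, 6.8, 38.0, 10.7], 'confidence': 0.48}
```

View pics/s6.png

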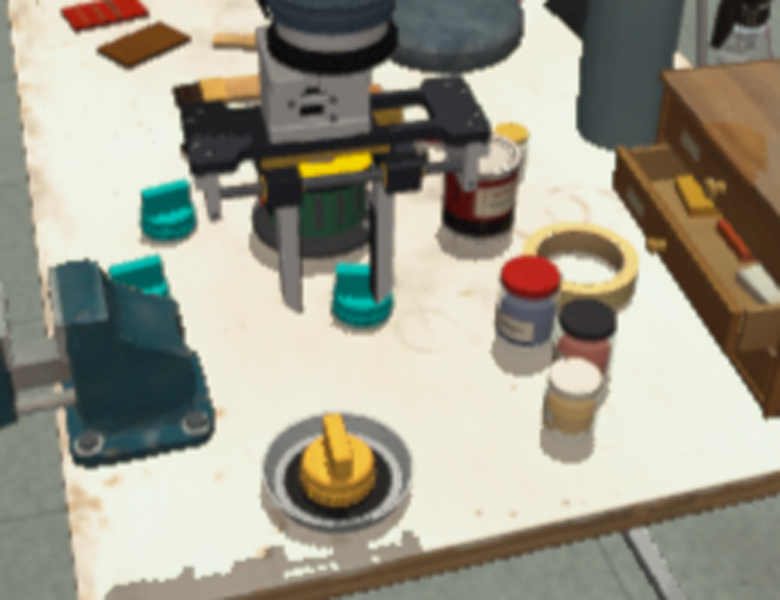

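View pics/w6.png

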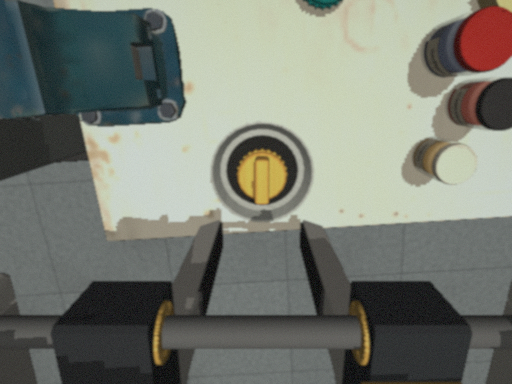

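The nut stands upright on the dark floor in the middle of the dish (side crop (338,465), wrist (262,178)). Jars, tin and look-alikes are where they were, and the arm is clear.

```bash
python3 -c "
from h import *
print(bot.hand_in())"
```

```text
the job is handed in; nothing more can be done
None
```

The brass nut is off the polisher and standing upright in the steel dish, and the job is handed in at about 16 s of the 64 s allowed. No verdict was reported.

- **Unscrewing:** I gripped the bar and turned it clockwise in one grasp. A pull test at 48° was resisted, with 12.8 N measured upward. The nut came free at about 90°: the tool jumped 2.6 mm and the upward resistance dropped to zero. It had turned about 6° further before I lifted it straight off. The highest load I read on the thread was about 14 N, from readings taken at the end of each move.
- **Setting down:** It touched the dish floor with about 11 N down and 7 N sideways. I relieved that before opening the fingers.
- **Last checks:** The nut's base measured at (0.532, -0.094), about 1 mm from the dish centre I measured at the start. Both camera views show it upright on the floor of the dish. The jars, the tin and the look-alikes in view had not moved; the sanding block was hidden behind the gripper in the last pictures.
- **What disagreed or failed:**
  - A last, low-confidence (0.3) detection of the dish centre was about 10 mm off. I set it aside because the pictures and the earlier fits from both cameras contradicted it.
  - The first two move calls were refused because each row has to give every value. Nothing moved.

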